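Refile a reference plate, then show the misfiled one label up

ROBOT

A 6-joint arm with a two-finger parallel gripper is mounted at the origin on a cart in front of the work surface, level with it; the furniture and walls round the work are solid. World frame = base frame: x ahead of the robot, y to its left, z up, the work surface at z = 0. Lengths are in mm, angles in rad, forces in N, time in s.
With the tool pointing down it reaches from about 275 to 825 mm from the base axis. Payload 5.2 kg.
Tool frame: the origin (TCP) lies at the very end of the fingers, on their centre line; the grasp point (between the pads) lies 19 mm behind it; z points along the fingers, y is the line along which they close (so a half turn about z gives the same grasp; the last joint's range is limited). The gripper opens to 93 mm and grips with 3 to 60 N. Pads are 15 mm wide; open, the fingers measure 128 mm over their backs; the gripper's body (75 mm by 188 mm) begins 65 mm behind the grasp point.
Start: joints at [-1.492, 0.259, 1.535, -0, 1.348, -0.203], TCP at [152.968, -528.305, 218.653] pointing down, gripper open.
Joint ranges: [-3.14, 3.14], [-0.91, 2.08], [0.19, 2.58], [-1.22, 4.36], [0.22, 2.71], [-3.12, 3.12]. Speed limits (rad/s): [2.57, 2.57, 3.14, 3.14, 3.14, 3.14].

INTERFACE

Orientations are given as [roll, pitch, yaw] about the fixed x, y, z axes, in that order (R = Rz(yaw) Ry(pitch) Rx(roll)).
In Python, from bench import robot gives the robot as it stands. The module is installed in compiled form; this text tells all that it offers. Calls block until the motion is done:
- robot.move_ptp(position, orientation): joint-space move of the TCP to a pose.
- robot.move_linear(position, ori=None, speed=150, f_stop=None): straight line of the TCP; ori=None keeps the orientation; speed is the mean speed in mm/s. With f_stop (N) it stops when the force on the tool has changed by that much, and returns True; else False.
- robot.move_j(angles): joint-space move.
- robot.move_gripper(opening): opening from 0.0 (shut) to 1.0 (fully open); the grip force is fixed at half the most; returns when the fingers have stopped.
- robot.sleep(seconds).
- robot.inverse_kinematics(position, orientation): joint angles nearest the present ones, or None.
- robot.get_image(name): name is "scene" or "top" or "wrist"; returns a dict with "img" (400x640x3 uint8, blue, green, red), "fovy" (degrees; the focal length in pixels is half the picture's height over the tangent of half this angle, whatever the lens; pixels are square), "cx", "cy" (the principal point, pixels), "eye" and "orientation" of the camera in the world. Camera axes: x right, y down, z forward; pixel columns grow to the right and rows downward; lengths in mm; the calibration is good to about 2 mm. A picture is of the moment at which its call begins. There is no depth.
A pose or a line that the arm cannot do raises robot.MotionError and nothing moves.
- robot.hand_in(): hands the job in; it is judged then, once.
Readings, each from a call of its own:
- robot.current_t(): time.
- robot.current_qpos(): joint angles.
- robot.current_joint_vel(): joint speeds.
- robot.current_joint_efforts(): joint torques, N m.
- robot.current_tcp_pos(): TCP position.
- robot.current_eef_rot(): TCP orientation.
- robot.current_contact_force(): force on the tool from outside, world axes, zero at the start.
- robot.current_ft_torque(): the same for the moment, N m.
- robot.current_gripper_width(): opening from 0.0 (shut) to 1.0 (fully open).
- robot.current_finger_force(): force on a finger pad.
Only numpy, scipy, OpenCV 4.12 (cv2) and the standard library are available. Lean on these libraries where they do the work, as an engineer would, in place of code of your own. Each camera call takes 0.05 s, during which the arm holds its last target. There are 200 camera calls.

TASK

Take the framed glass plate that is still standing in the photometer and lower it, without dropping it, fully down into the empty slot of the white slotted rack, its notched corner at the same end of the rack as on the plates that are stored correctly, and let go of it. One plate in the rack was put away back to front, with its notched corner at the opposite end from the others: draw that one out, leaving the other plates standing in their slots, and hold it well clear above the middle of the red log book that lies beside the rack, tipped about 45 degrees so that its label face looks up, with the label at the notched end not covered by the fingers. Finish while holding it there, still.

Things in the scene. Friction and masses are not known exactly. Their poses are not given: they have to be found in the camera images.
- plate_a_mid (a point): Plate to put away: glass in a grey frame, 84 mm long, 54 high, 9 thick, about 80 g, on its long edge, loose, upright, 18 mm deep in the photometer's slot. One top corner has a notch 14 mm long, 14 deep. Point: plate's middle, 27 mm above its lower edge; x along its length to the notched end, y across its thickness out of the label face, z up to the notched edge.
- plate_a_notch (a point): Centre of that plate's notch: 35 mm from the plate's middle along its length, 20 mm above it; axes as the plate's. On every plate, seen from the label face with the notch on top, the notch is at the left end, and the end third below and beside it is frosted.
- plate_b_mid (a point): The plate that stands back to front in the rack, its notch at the opposite end from the three correct ones; size and make as the plate to put away. Point: plate's middle, 27 mm above its lower edge; x along its length to the notched end, y across its thickness out of the label face, z up to the notched edge.
- plate_b_label (a point): Centre of the blank white paper label (21 mm long, 24 high) on the label face of the back-to-front plate: 25.5 mm from the plate's middle towards the notched end, 2 mm below it; axes as the plate's. All plates have such a label, on one face only.
- plate_1_mid (a point): One of the three correctly stored plates, same size and make. Point: plate's middle, 27 mm above its lower edge; x along its length to the notched end, y across its thickness out of the label face, z up to the notched edge.
- plate_2_mid (a point): Another correctly stored plate. Point: plate's middle, 27 mm above its lower edge; x along its length to the notched end, y across its thickness out of the label face, z up to the notched edge.
- plate_3_mid (a point): Another correctly stored plate. Point: plate's middle, 27 mm above its lower edge; x along its length to the notched end, y across its thickness out of the label face, z up to the notched edge.
- rack: White rack, fixed, 110 x 220 mm, 32 high; origin under its centre. Five slots along its x, at y = -90, -45, 0, 45, 90 mm, each 92 x 13 mm, 18 deep (floor 14 mm above the worktop), mouth chamfered 3 mm; plates stand out 36 mm. Four hold a plate, one is empty. Blank paper tags on its -x side.
- home_slot (a point): Middle of the empty slot's floor, 18 mm below the rack's top; x along the slot towards the end at which the correct plates have their notch, y across the slot, z up. A plate fully down has its middle 27 mm above this point.
- photometer: Low white instrument with a black top deck and a small display, fixed, 134 x 164 mm, 74 high; origin on the worktop near its centre, display towards its -x. The slot in the deck runs along its y, 35 mm to the +x side of the origin: 92 x 13 mm, 18 deep, deck top 74 mm above the worktop.
- log_book: Closed red notebook, fixed, 170 x 124 mm, 15 mm thick, lying flat; origin under its centre.
Not all that is in view belongs to the job. Leave any orange or yellow look-alike of the part that bears plate_b_mid alone.

How it is judged (in metres and radians):
On the way, in this order (a step that is already met when the one before it is completed fails the run):
1. the plate from the photometer stands fully down in the empty slot, notch at the same end as the correctly stored plates, let go (z of plate_a_mid in the frame of home_slot below 0.031 m and horizontal distance between plate_a_mid and home_slot below 0.012 m and x of plate_a_notch in the frame of home_slot above 0.028 m and angle between the z axis of plate_a_mid and the z axis of home_slot, either way round below 0.3 rad and contact force between plate_a and the fingers below 0.1 N and linear speed of plate_a below 0.02 m/s), for 0.2 s.
2. the back-to-front plate is drawn right out of the rack, in the fingers (height (world z) of plate_b_mid above 0.1 m and contact force between plate_b and the fingers above 1 N), for 0.1 s.
At the end, for the whole second after the job is handed in: Photometer plate let go, fully down (4 mm) in the empty slot, notch as the three correct plates, which moved < 15 mm. Back-to-front plate held still, its middle over 0.10 m up, within 80 mm of over the book's centre, label face within 55 deg of up, grip at most 8 mm off-middle to the label (all of step 1 and all of step 2 and angle between plate_b_mid's own y axis and vertical below 0.96 rad and horizontal distance between plate_b_mid and log_book below 0.08 m and x of the grasp point in the frame of plate_b_mid below 0.008 m and linear speed of plate_b below 0.03 m/s and angular speed of plate_b below 0.2 rad/s and distance of each of plate_1_mid, plate_2_mid, plate_3_mid from where it was at the start of the episode below 0.015 m); the arm keeps its last pose, push and grip.
It fails at once if one of the three correctly stored plates is pulled up or knocked about (its middle moves more than 15 mm) (distance of any of plate_1_mid, plate_2_mid, plate_3_mid from where it was at the start of the episode above 0.015 m).
It fails at once if the plate from the photometer is dropped (falls faster than 0.6 m/s, about 2 cm of fall, untouched by the fingers) (contact force between plate_a and the fingers below 0.05 N and linear speed of plate_a above 0.6 m/s).
It fails at once if the plate that stood the wrong way round is dropped (falls faster than 0.6 m/s, about 2 cm of fall, untouched by the fingers) (contact force between plate_b and the fingers below 0.05 N and linear speed of plate_b above 0.6 m/s).
It also fails if it takes over 58 s, if anything falls off the work surface, if the arm or the gripper's body presses on something with over 40 N, if the wrist force passes 120 N, or if a joint passes its speed limit or range.

## Working session

There is one attempt and no reset: what is moved stays moved. The work goes in short steps, each a Python script; the robot and the scene stay as the last script left them, time stands still between calls to the robot, and variables do not carry over. Pictures are saved under pics/ and viewed, at most 10 in all, crops included, and the job is handed in when it is done.

```bash
mkdir -p pics
cat > h.py <<'E'
import numpy as np, cv2, pickle
from scipy.spatial.transform import Rotation as R
from bench import robot
def Rm(o): return R.from_euler('xyz',o).as_matrix()
def snap(n,tag):
    d=robot.get_image(n); cv2.imwrite(f'pics/{tag}.png',d['img']); pickle.dump(d,open(f'pics/{tag}.pkl','wb')); return d
def load(tag): return pickle.load(open(f'pics/{tag}.pkl','rb'))
def ray(d,u,v):
    f=d['img'].shape[0]/2/np.tan(np.radians(d['fovy'])/2)
    o=np.array(d['orientation']); M=Rm(o) if o.shape==(3,) else o
    return np.array(d['eye']),M@np.array([(u-d['cx'])/f,(v-d['cy'])/f,1])
def at_z(d,u,v,z):
    e,r=ray(d,u,v); return e+r*(z-e[2])/r[2]
def proj(d,p):
    f=d['img'].shape[0]/2/np.tan(np.radians(d['fovy'])/2)
    c=Rm(d['orientation']).T@(np.array(p)-np.array(d['eye'])); return c[:2]/c[2]*f+[d['cx'],d['cy']]
E
python3 - <<'E'
from h import *
for n in ['scene','top','wrist']:
    d=snap(n,n+'0'); print(n,d['fovy'],d['cx'],d['cy'],d['eye'],d['orientation'])
a=load('scene0')['img'];b=load('top0')['img']
print(robot.current_eef_rot(),robot.current_t())
E
```

```text
scene 47.838081908770576 324.12344420985573 198.3369702103769 [ 78.6833044  941.23351201 808.13249804] [-2.18637979 -0.01496578 -2.70235863]
top 49.13603039509283 321.39250090913936 200.83862858023048 [ 246.0066533    22.42034469 1391.9084787 ] [-2.93159894e+00  2.22625436e-03 -1.64938219e+00]
wrist 64.7984926516474 317.29500911323305 198.94836735237487 [ 216.06239884 -509.1696338   383.91625742] [ 2.89830595e+00  1.28847619e-03 -1.28944249e+00]
[-3.14022284e+00 -2.38105397e-04  2.81810596e-01] 0.15
```

View pics/top0.png

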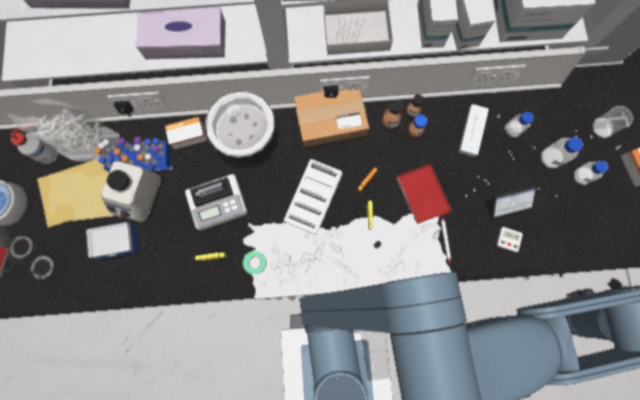

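View pics/scene0.png

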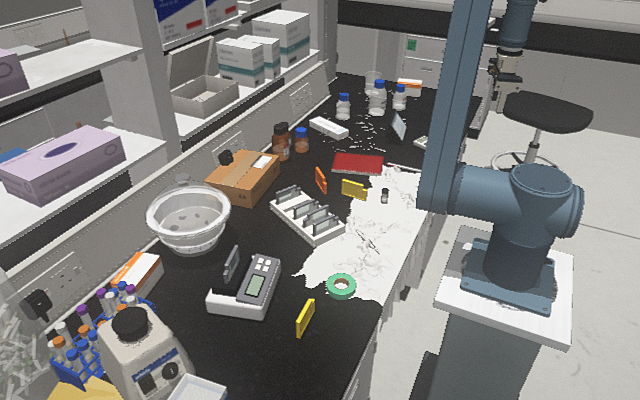

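The top view shows the photometer (217,203) with plate A in its slot (~212,187), the rack (313,197) with plates, and the book (424,193). Look-alikes: orange plate (368,178), yellow ones (371,214) and (210,256). Next I'll take closer views with the wrist camera.

Run:
```python
from h import *
d=load('top0')
for n,u,v,z in [('phot',217,203,74),('A',212,187,92),('rack',313,197,32),('book',424,193,15),('or',368,178,30),('ye',371,214,30)]: print(n,at_z(d,u,v,z).round())
# camera offset in tool frame
w=load('wrist0'); T=Rm(robot.current_eef_rot()); print(T.T@(np.array(w['eye'])-robot.current_tcp_pos()), T.T@Rm(w['orientation']))
pr=at_z(d,313,197,32)
# look down above the rack, camera behind
for yaw in (0,):
  for nm,p in (('wr',pr),('wp',at_z(d,212,187,92))):
    robot.move_ptp([p[0]-30,p[1],260],[np.pi,0,0]); robot.sleep(.2); snap('wrist',nm)
    print(nm,robot.current_qpos())
print(robot.current_t())
a=load('wr')['img'];b=load('wp')['img']
cv2.imwrite('pics/both.png',cv2.resize(np.vstack([a[:,:],b]),None,fx=.75,fy=.75,interpolation=cv2.INTER_AREA))
```

```text
phot [545. 324.  74.]
A [592. 334.  92.]
rack [550.  28.  32.]
book [ 538. -330.   15.]
or [ 599. -153.   30.]
ye [ 481. -150.   30.]
[  65.88557799   -0.64348303 -165.88176797] [[-4.57066186e-04 -9.70494127e-01 -2.41124327e-01]
 [ 9.99999892e-01 -4.63219642e-04 -3.11631567e-05]
 [-8.14498640e-05 -2.41124316e-01  9.70494234e-01]]
wr [-1.61017357e-01  1.80274747e-01  1.53442770e+00 -3.12798292e-05
  1.42706439e+00  1.41071257e+00]
wp [ 3.63609961e-01  4.27234632e-01  1.19220072e+00 -1.58301394e-04
  1.52170456e+00  1.93640189e+00]
4.2
```

View pics/both.png

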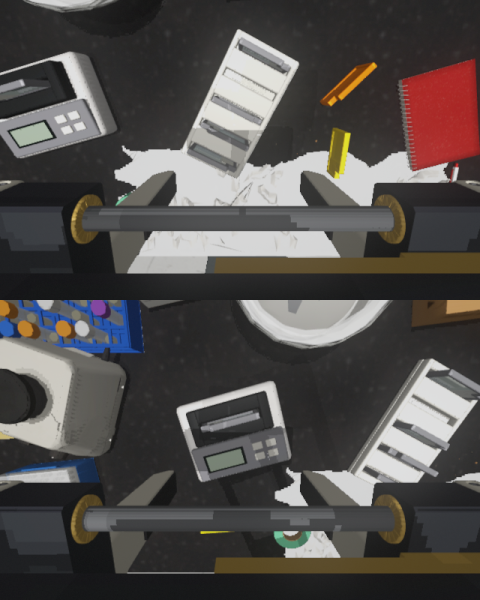

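The wrist views show the rack with 5 slots, the second from the far end (≈250,80 in the halved crop) empty, and plate A in the photometer (≈230,420). Now a close crop of both.

Run:
```python
from h import *
a=load('wr')['img'][25:250,235:410];b=load('wp')['img'][95:255,225:400]
A=cv2.resize(a,None,fx=2.6,fy=2.6,interpolation=cv2.INTER_CUBIC);B=cv2.resize(b,None,fx=1.9,fy=1.9,interpolation=cv2.INTER_CUBIC)
print(A.shape,B.shape)
c=np.zeros((600,A.shape[1]+B.shape[1],3),np.uint8);c[:A.shape[0],:A.shape[1]]=A;c[:B.shape[0],A.shape[1]:]=B
cv2.imwrite('pics/crop1.png',c)
```

```text
(585, 455, 3) (304, 332, 3)
```

View pics/crop1.png

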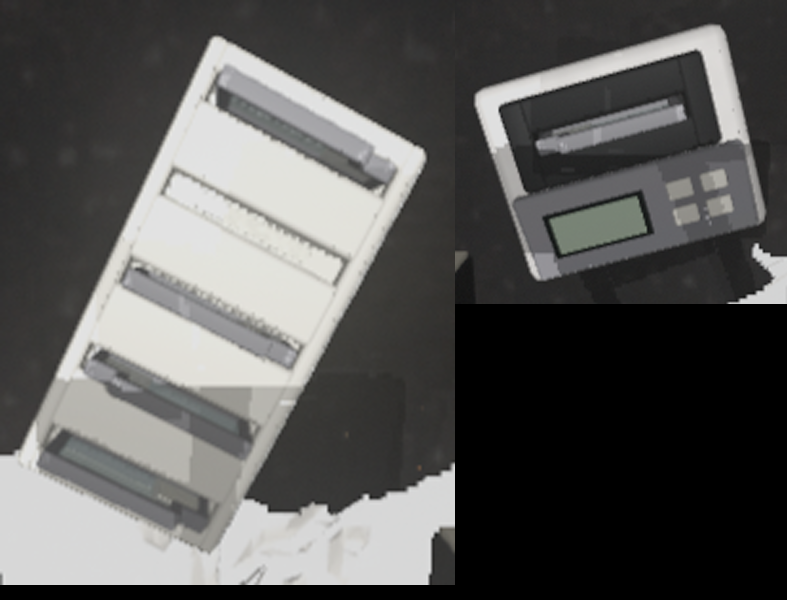

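Slots from the far end: 1 notch right (380,165 in crop), 2 empty, 3 notch right (285,350), 4 notch LEFT (105,375) → plate B, 5 notch right (190,520). Plate A's notch is at left (545,145), so it needs a half turn. Next come closer views at the tool yaws I'll use for gripping and placing, so that hand-eye error cancels.

```bash
cat >> h.py <<'E'
from scipy.optimize import least_squares
def fit_rack(d,px,names):  # pixels of rack points given in rack frame
    X=np.array(names,float)
    def f(q):
        c,s=np.cos(q[2]),np.sin(q[2]); 
        return np.concatenate([proj(d,[q[0]+c*x-s*y,q[1]+s*x+c*y,z])-p for (x,y,z),p in zip(X,px)])
    r=least_squares(f,[550,28,Q0]); return r.x,f(r.x).reshape(-1,2)
Q0=-2.0
E
python3 - <<'E'
from h import *
d=load('wr')
# frame: x = home x (to image right), y = z cross x
px=np.array([(217,37),(426,155),(210,552),(20,465)])/2.6+[235,25]
q,r=fit_rack(d,px,[(-55,110,32),(55,110,32),(55,-110,32),(-55,-110,32)]); print('rack',q,r.round(1))
d=load('wp'); 
P=lambda u,v,z: at_z(d,(u-455)/1.9+225,v/1.9+95,z)
n=P(537,146,96);e=P(686,110,110); print('A',n,e,(n+e)/2,np.linalg.norm((e-n)[:2]),np.arctan2(*(n-e)[[1,0]]))
A=(n+e)/2; ya=np.arctan2(*(n-e)[[1,0]]); yr=q[2]%(2*np.pi)
c,s=np.cos(q[2]),np.sin(q[2]); h=np.array([q[0]-s*45,q[1]+c*45])
print('home',h)
for nm,p,y,z in(('va',A[:2],ya,250),('vr',h,yr,215)):
    p=p-35*np.array([np.cos(y),np.sin(y)])
    robot.move_ptp([*p,z],[np.pi,0,y]); robot.sleep(.2); snap('wrist',nm); print(robot.current_qpos().round(2))
print(robot.current_t())
a=load('va')['img'][0:250,120:520];b=load('vr')['img'][0:250,120:520]
cv2.imwrite('pics/c2.png',cv2.resize(np.vstack([a,b]),None,fx=1.2,fy=1.2,interpolation=cv2.INTER_CUBIC))
E
```

```text
rack [554.26337693  28.276541    -2.04129095] [[-0.8 -1.3]
 [ 1.9 -0.6]
 [ 0.8  2.7]
 [-2.   0.1]]
A [576.02955786 384.65416619  96.        ] [597.11278272 303.40704637 110.        ] [586.57117029 344.03060628 103.        ] 83.93805364106036 1.8246913440159407
home [594.37386461   7.87681604]
[0.31 0.47 1.16 0.   1.52 0.06]
[-0.12  0.37  1.39  0.    1.39 -2.79]
8.7583
```

View pics/c2.png

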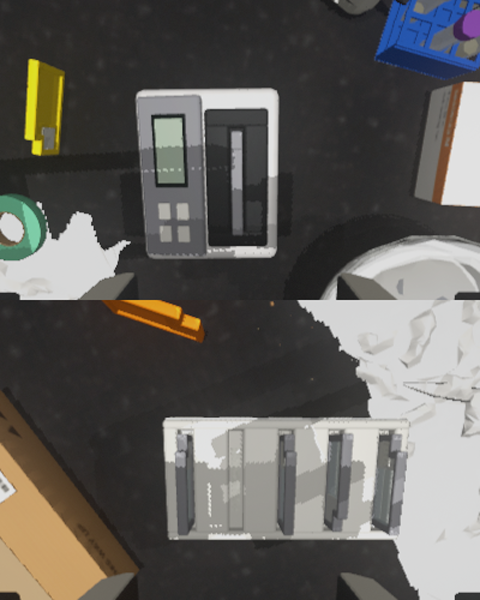

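Top half: plate A in the photometer at (236,183) in the crop. Bottom half: empty slot at (236,480), plate B at (340,480) with its notch at the bottom, unlike the others. I'll zoom for sub-pixel measurement.

Run:
```python
from h import *
# va crop: u 275..355, v 95..215 ; vr crop: u 250..470, v 90..210
a=load('va')['img'][95:215,275:355];b=load('vr')['img'][90:210,250:470]
A=cv2.resize(a,None,fx=3,fy=3,interpolation=cv2.INTER_CUBIC);B=cv2.resize(b,None,fx=2.5,fy=2.5,interpolation=cv2.INTER_CUBIC)
c=np.zeros((360,240+550,3),np.uint8);c[:360,:240]=A;c[:300,240:]=B
for i in range(0,790,40): cv2.line(c,(i,0),(i,6 if i%200 else 14),(0,255,255),1)
cv2.imwrite('pics/c3.png',cv2.convertScaleAbs(c,alpha=1.2,beta=10))
```

```text
(no output)
```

View pics/c3.png

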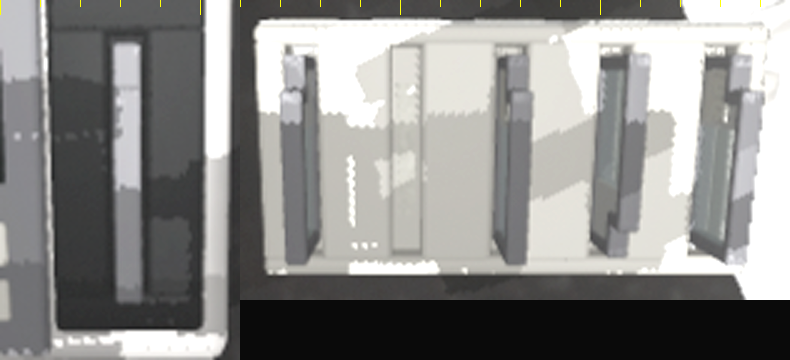

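Run:
```python
from h import *
d=load('va'); P=lambda x,y,z: at_z(d,(x+.5)/3-.5+275,(y+.5)/3-.5+95,z)
n=P(126,42,96);e=P(128.5,303,110); A=(n+e)/2; v=n-e; ya=np.arctan2(v[1],v[0]); print('A',A,np.hypot(*v[:2]),ya)
d=load('vr'); P=lambda x,y,z: at_z(d,(x-240+.5)/2.5-.5+250,(y+.5)/2.5-.5+90,z)
n=P(406,45,31);e=P(406,252,31); H=(n+e)/2; v=n-e; yr=np.arctan2(v[1],v[0])%(2*np.pi); print('H',H,np.hypot(*v[:2]),yr)
# B: top edge (z=68) from non-notch end (638,53) to notch end floor (z=54) (616,255)
e=P(638,54,68);n=P(617,256,54); v=n-e;print('B',(n+e)/2,np.hypot(*v[:2]),np.arctan2(v[1],v[0]))
# plates 3 (slot3)
n=P(513,54,54);e=P(519,265,68);print('p3',(n+e)/2, np.hypot(*(n-e)[:2]))
# expected from home+yaw: slots 3,4
y=np.array([-np.sin(yr),np.cos(yr)]);print(H[:2]-45*y,H[:2]-90*y)
print('IK', robot.inverse_kinematics([A[0],A[1],90],[np.pi,0,ya]))
B=H[:2]-90*y
bk=np.array([538,-330])
for yb in (yr-np.pi,yr):          # grasp yaws of B
  for f in np.linspace(-np.pi,np.pi,25)[:-1]:
    s=1 if yb<yr-1 else -1    # tool x = +plate x ? (yr-pi is plate B's x)
    # plate axes: x=(cos f, sin f), horizontal; y tilted up 45; z
    x=np.array([np.cos(f),np.sin(f),0]); hy=np.array([-np.sin(f),np.cos(f),0]); py=(hy+[0,0,1])/2**.5; pz=np.cross(x,py)
    tz=-pz; tx=s*x; M=np.c_[tx,np.cross(tz,tx),tz]; o=R.from_matrix(M).as_euler('xyz')
    p=np.array([*bk,190])+tz*5
    k=robot.inverse_kinematics(p,o)
    if k is not None: print(s,f.round(2),np.round(k,2))
  print(yb,robot.inverse_kinematics([*B,40],[np.pi,0,yb]))
```

```text
A [585.50515683 345.08804141 103.        ] 84.02481810217859 1.8336632670352395
H [595.19360995   8.27353151  31.        ] 90.49154947199916 4.240711419579195
B [515.81072176  49.41947331  61.        ] 82.44058719293854 1.109830939036519
p3 [555.79781385  29.19685035  61.        ] 83.47960070690314
[555.10728191  28.72069034] [515.02095387  49.16784918]
IK [ 3.68817962e-01  5.85444627e-01  1.35564313e+00 -4.44089210e-16
  1.20050489e+00  1.05951021e-01]
1 -3.14 [-0.34  0.38  1.73 -0.94  0.97 -1.37]
1 -2.88 [-0.41  0.28  1.89 -1.02  0.71 -1.52]
1 -2.62 [-0.52  0.19  2.01 -1.04  0.42 -1.75]
1 -2.09 [-0.87  0.11  2.12  0.99  0.29  1.92]
1 -1.83 [-1.02  0.14  2.08  1.09  0.58  1.54]
1 -1.57 [-1.12  0.21  1.99  1.02  0.85  1.35]
1 -1.31 [-1.16  0.3   1.86  0.92  1.07  1.21]
1 -1.05 [-1.17  0.4   1.7   0.82  1.28  1.1 ]
1 -0.79 [-1.14  0.51  1.53  0.73  1.48  1.  ]
1 -0.52 [-1.09  0.61  1.34  0.64  1.66  0.9 ]
1 -0.26 [-1.03  0.71  1.16  0.55  1.84  0.79]
1 0.0 [-0.97  0.8   0.98  0.46  2.01  0.66]
1 0.26 [-0.9   0.88  0.81  0.35  2.15  0.5 ]
1 0.52 [-0.82  0.95  0.68  0.21  2.27  0.3 ]
1 
[... 1005 characters left out ...]
3  0.71  1.16  0.55  1.84 -2.35]
-1 0.0 [-0.97  0.8   0.98  0.46  2.01 -2.48]
-1 0.26 [-0.9   0.88  0.81  0.35  2.15 -2.64]
-1 0.52 [-0.82  0.95  0.68  0.21  2.27 -2.84]
-1 0.79 [-0.74  1.    0.58  0.04  2.35 -3.08]
-1 1.05 [-0.67  1.01  0.55 -0.14  2.35  2.94]
-1 1.31 [-0.59  0.99  0.6  -0.31  2.29  2.7 ]
-1 1.57 [-0.52  0.94  0.7  -0.44  2.17  2.5 ]
-1 1.83 [-0.46  0.87  0.85 -0.54  2.01  2.34]
-1 2.09 [-0.4   0.78  1.02 -0.62  1.83  2.21]
-1 2.36 [-0.36  0.69  1.2  -0.7   1.63  2.09]
-1 2.62 [-0.33  0.59  1.38 -0.78  1.42  1.99]
-1 2.88 [-0.32  0.48  1.56 -0.86  1.2   1.88]
4.240711419579195 [-1.20655803e-01  3.94376244e-01  1.83487411e+00 -4.44089210e-16
  9.12342299e-01 -2.79057090e+00]
```

```bash
cat >> h.py <<'E'
pi=np.pi
A=np.array([585.5,345.1]);YA=1.8337;H=np.array([595.2,8.3]);YR=4.2407;B=np.array([515.4,49.3]);YB=1.105
E
python3 - <<'E'
from h import *
robot.move_gripper(.35)
robot.move_ptp([*A,150],[pi,0,YA])
print(robot.move_linear([*A,80],speed=80,f_stop=8),robot.current_tcp_pos())
robot.move_gripper(0); print(robot.current_gripper_width()*93,robot.current_finger_force(),robot.current_contact_force())
print(robot.move_linear([*A,160],speed=60))
robot.move_ptp([*H,160],[pi,0,YR]); robot.sleep(.2)
print(robot.current_gripper_width()*93,robot.current_finger_force(),robot.current_tcp_pos(),robot.current_contact_force(),robot.current_t())
snap('wrist','w4');snap('scene','s4')
a=load('w4')['img'][0:260,120:520];b=load('s4')['img'][130:270,200:400]
c=np.vstack([a,cv2.resize(b,(400,280),interpolation=cv2.INTER_CUBIC)]);cv2.imwrite('pics/c4.png',c)
E
```

```text
False [585.97012262 345.32663588  80.64281435]
9.135745958182271 29.99963477253914 [0.34014843 0.48735514 2.04064519]
False
8.765143170927105 29.999303072690964 [595.21054108   8.55385815 159.98023043] [ 0.49589692  0.63415957 -0.91682891] 18.0
```

View pics/c4.png

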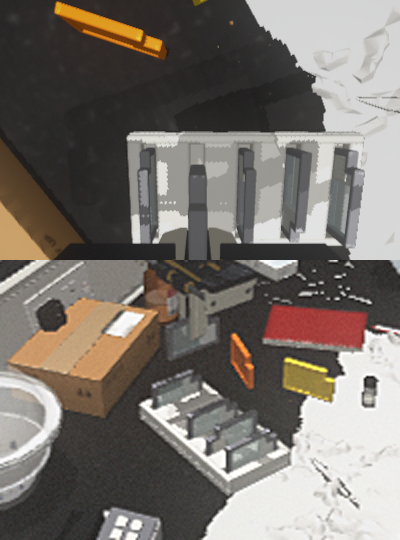

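Plate A is held over the empty slot, aligned with it at column ≈197 in the wrist crop, with its notch end up like the correct plates. Now I'll insert it.

Run:
```python
from h import *
robot.move_linear([*H,66],speed=100)
s=robot.move_linear([*H,37.5],speed=30,f_stop=8); print(s,robot.current_tcp_pos(),robot.current_contact_force(),robot.current_t())
snap('wrist','w5');snap('scene','s5')
a=load('w5')['img'][100:260,120:520];b=load('s5')['img'][160:270,240:380]
cv2.imwrite('pics/c5.png',np.vstack([a,cv2.resize(b,(400,314),interpolation=cv2.INTER_CUBIC)]))
```

```text
True [594.88430144   8.31083908  38.29230819] [ 0.30038533 -0.06970101  5.05584309] 20.0583
```

View pics/c5.png

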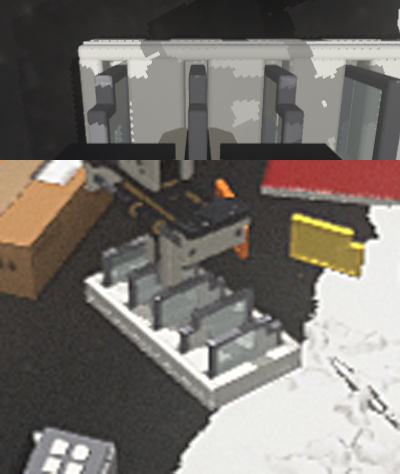

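Plate A is in: contact came at TCP z 38.3, which matches the slot floor, and its top is level with its neighbours'. I'll release it and draw plate B.

Run:
```python
from h import *
robot.move_gripper(.3); robot.sleep(.3)
p=robot.current_tcp_pos(); robot.move_linear([p[0],p[1],130],speed=100)
x=np.array([np.cos(YB),np.sin(YB)]); g=B-4*x
robot.move_ptp([*g,130],[pi,0,YB]); robot.sleep(.1); snap('wrist','w6')
print(robot.move_linear([*g,80],speed=100),robot.move_linear([*g,39],speed=40,f_stop=6),robot.current_tcp_pos())
robot.move_gripper(0); print(robot.current_gripper_width()*93,robot.current_finger_force(),robot.current_contact_force())
robot.move_linear([*g,75],speed=40); robot.move_linear([*g,190],speed=120)
print(robot.current_gripper_width()*93,robot.current_finger_force(),robot.current_t())
snap('scene','s7');snap('wrist','w7')
a=load('w7')['img'][0:260,120:520];b=load('s7')['img'][160:270,240:380]
cv2.imwrite('pics/c6.png',np.vstack([a,cv2.resize(b,(400,314),interpolation=cv2.INTER_CUBIC)]))
```

```text
False False [513.83937763  45.68928693  39.23676359]
8.768256071685954 29.996298104524612 [ 0.34072506 -0.63022643  1.20910776]
8.904859148116886 29.995963275432587 29.3583
```

View pics/c6.png

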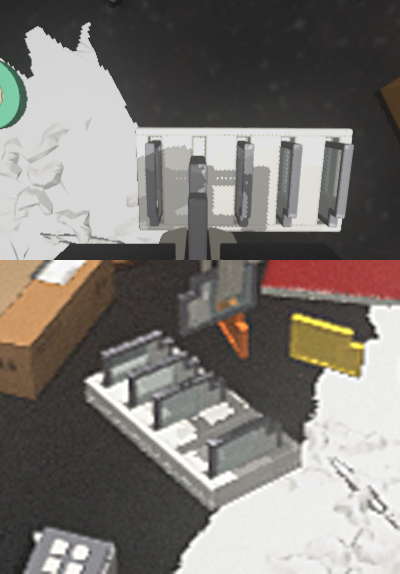

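Plate B is out with its notch end forward, and the other four are standing. Next I'll carry it to the book and tip it.

Run:
```python
from h import *
f=.79
x=np.array([np.cos(f),np.sin(f),0]); hy=np.array([-np.sin(f),np.cos(f),0]); py=(hy+[0,0,1])/2**.5; tz=-np.cross(x,py)
o=R.from_matrix(np.c_[x,np.cross(tz,x),tz]).as_euler('xyz')
bk=at_z(load('wr'),*(np.array([440,116])/.75),15)if 0 else at_z(load('top0'),424,193,15)
print(bk)
p=[bk[0]-3,bk[1]-3,220]
q0=robot.current_qpos(); q=robot.inverse_kinematics(p,o); print(q)
for k in np.linspace(0,1,4)[1:]: robot.move_j(q0+(q-q0)*k)
robot.sleep(.4)
print(robot.current_tcp_pos(),robot.current_gripper_width()*93,robot.current_finger_force(),robot.current_t())
snap('scene','s8');snap('top','t8')
a=load('s8')['img'][80:260,230:450];b=load('t8')['img'][130:270,270:490]
cv2.imwrite('pics/c7.png',cv2.resize(np.vstack([a,b]),None,fx=1.8,fy=1.8,interpolation=cv2.INTER_CUBIC))
```

```text
[ 538.44346652 -329.84367293   15.        ]
[-0.74697819  0.99871118  0.50522227  0.03630202  2.42244477  0.05123525]
[ 536.01719132 -331.67052832  220.89132711] 8.805159687755133 29.995425045490265 31.6583
```

View pics/c7.png

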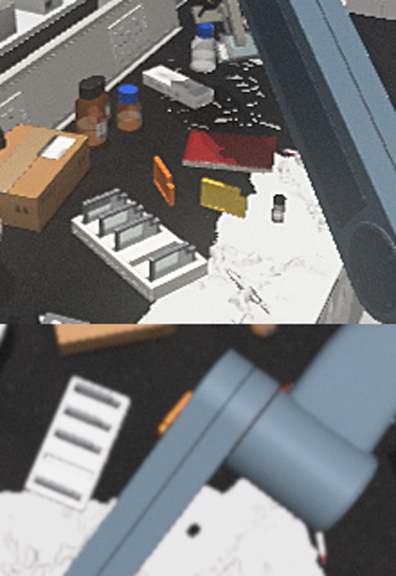

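Views are used up. The arm hides the held plate here, but the grip reads 8.8 mm and 30 N, and the pose puts the label axis at 45° up by construction. The rack plates all stand.

```bash
python3 -c "
from h import *
print(robot.current_joint_vel().round(4),Rm(robot.current_eef_rot())[:,1]);print(robot.hand_in())"
```

```text
[-0.0086  0.0091 -0.0021  0.     -0.0007 -0.0005] [ 0.5030539  -0.49751472 -0.70669362]
the job is handed in; nothing more can be done
None
```

I put plate A in the empty slot with its notch matching the other three and let go of it. I handed in while holding plate B still about 220 mm above the log book's centre, label face tipped 45° up. The arm hid B in the last picture, so its pose there comes from arm and grip readings (8.8 mm, 30 N). The hand-in returned no verdict.

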